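# Reject the bad drone battery, square the good one in the corner stop

### The arm

A 6-joint arm with a two-finger parallel gripper is mounted at the origin on a cart in front of the work surface, level with it; the furniture and walls round the work are solid. World frame = base frame: x ahead of the robot, y to its left, z up, the work surface at z = 0. Lengths are in mm, angles in degrees, forces in N, time in s.
With the tool pointing down it reaches from about 300 to 850 mm from the base axis. Payload 4.2 kg.
Tool frame: the origin (TCP) lies at the very end of the fingers, on their centre line; the grasp point (between the pads) lies 19 mm behind it (env.grip_point_offset is the distance from the TCP to the grasp point, in mm); z points along the fingers, y is the line along which they close (so a half turn about z gives the same grasp; the last joint's range is limited). The gripper opens to 91 mm and grips with 3 to 60 N. Pads are 32 mm wide; open, the fingers measure 118 mm over their backs; the gripper's body (76 mm by 178 mm) begins 60 mm behind the grasp point.
Start: joints at [70.76, 18.312, 89.639, -0, 72.044, -1.146], TCP at [178.585, 546.584, 185.376] pointing down, gripper open.
Joint ranges: [-177.97, 177.97], [-48.28, 115.42], [12.27, 149.76], [-77.06, 257.06], [2.81, 150.46], [-146.56, 146.56]. Speed limits (degrees/s): [147.25, 147.25, 180, 180, 180, 180].

### API

Orientations are given as [roll, pitch, yaw] about the fixed x, y, z axes, in that order (R = Rz(yaw) Ry(pitch) Rx(roll)).
In Python, from workcell import env gives the robot as it stands. The module is installed in compiled form; this text tells all that it offers.
- The arm moves only by the tool arm_command, never from a script. Its argument "rows" is a list of rows, each an object with "delta_pos": the shift along the tool's x, y, z in mm, a list of three; "roll": the turn about the tool's z in units of 5 degrees (1.0 is 5 degrees); "jaw": the opening in per cent of the stroke, from 0 (shut) to 100 (fully open). A call has 1 to 20 rows; each row is the pose to reach, as a shift and turn from the pose commanded when the call began, along the tool's axes at that moment; what a row does not reach only later rows make up. A row lasts 1/12 s, in which the tool goes at most 41.7 mm and 7.16 degrees, less where a joint would pass 70% of its speed; a pose out of reach is approached as far as the arm can. A call with a gripper value outside its range is refused whole. The fingers move at their own pace and stop on an object; "squeeze" is the grip in N (left out, the last holds). Time passes only in rows, so rows that repeat a pose let the fingers close. It gives the time, the measured TCP pose, the force, the opening and the grip force at its end, in the units of the state.
- env.state(): the state, without advancing time (a new reading comes with each control period).
- env.grab_frame(name): name is "scene" or "top" or "wrist"; returns a dict with "img" (400x640x3 uint8, blue, green, red), "z_map" (400x640 float32, mm along the optical axis (not along the pixel's ray), 0 where there is no reading), "fov_y" (degrees; the focal length in pixels is half the picture's height over the tangent of half this angle, whatever the lens; pixels are square), "cx", "cy" (the principal point, pixels), "R" (3x3) and "t" (3): a world point X has camera coordinates R X + t; the wrist camera has in their place "T_tool_cam" (4x4, takes a point from camera to tool coordinates, whose origin is the TCP and whose axes are the flange's). Camera axes: x right, y down, z forward; pixel columns grow to the right and rows downward; lengths in mm; the calibration is good to about 2 mm. The wrist camera is an equidistant fisheye: a pixel r from the principal point sees the ray r / f radians off the axis. A picture is of the moment at which its call begins: read the wrist's pose just before it.
- env.job_done(): hands the job in; it is judged then, once.
The state is a dict: "time_s": time; "qpos": joint angles; "qvel": joint speeds; "effort": joint torques, N m; "ee_pos": TCP position; "ee_rot": TCP orientation; "force": force on the tool from outside, world axes, zero at the start; "torque": the same for the moment, N m; "gripper_width": finger opening in mm; "gripper_force": force on a finger pad.
Only numpy, scipy, OpenCV 4.12 (cv2) and the standard library are available. Lean on these libraries where they do the work, as an engineer would, in place of code of your own. Each camera call takes 0.05 s, during which the arm holds its last target. There are 200 camera calls.

### The job

Two drone batteries lie on the raised work board; the raised tag on top tells the inspector's verdict: a cross means reject, a round disc means pass. First lay the battery with the cross tag flat in the grey reject tray without dropping it and let go of it; then set the battery with the disc tag flat on the plate of the metal corner stop, its long side along the long side fence, and press it into the corner so that it bears on both fences at once with a few newtons on each. Finish while still gripping it and pressing it into the corner (do not let go), and leave the other loose things where they are.

Things in the scene. Friction and masses are not known exactly. Their poses are not given: they have to be found in the camera images.
- battery_pass: Loose dark grey drone battery, a box 42 mm wide (its x), 98 mm long (its y, solid from -47 to +51 mm; trim without substance reaches to -51), 36 mm high (its z, up), about 0.27 kg; carries a raised round white disc tag (34 mm across, 3 mm thick) on the middle of its top. Origin: centre of its underside. At the start it lies flat with its +y end pointing roughly away from the robot.
- battery_reject: Same kind of battery, same sizes and origin and axes, but with a raised white cross tag (two crossed bars, 37 mm over all, 3 mm thick) on its top. The two batteries may change places.
- corner_stop: Fixed aluminium plate 150 x 105 mm, 8 mm thick, with two dark steel fences screwed on, lying on the board, turned at most 0.2 rad. Origin: centre of the plate's underside (on the board's top); x along its 150 mm length, roughly away from the robot, y to the left, z up; plate top 8 mm above the origin. The fences stand 10 mm above the plate, so keep the fingers more than 10 mm over the battery's underside there. It may change places with the tray.
- side_fence: Long fence at the plate's +y (left) side: 100 mm along x, 14 mm thick, 10 mm high. Origin: middle of the lower edge of its inner face, which looks to -y; axes as the corner stop (it lies 10 mm to -x and 34 mm to +y of the stop's origin).
- end_fence: Short fence at the plate's +x (far) end: 65 mm along y, 14 mm thick, 10 mm high. Origin: middle of the lower edge of its inner face, which looks to -x; axes as the corner stop (it lies 56 mm to +x and 6 mm to -y of the stop's origin). Battery friction on plate and fences is 0.5 to 0.75: pressed hard on one, it resists sliding to the other fence.
- reject_tray: Fixed shallow grey plastic tray, open on top, lying on the board, 150 mm (its x, roughly away from the robot) x 110 mm (its y) x 14 mm high, walls and floor 4 mm thick, turned at most 0.2 rad. Origin: centre of its underside, z up.
- motor: Loose small brushless motor, 28 mm across, 25 mm high, origin under its centre; a bystander, leave alone.
- tape_roll: Loose white tape roll standing on end on the bench behind the board, 64 mm across, 60 mm high, origin under its centre; a bystander.
- propeller: Loose light propeller, 148 x 13 x 7 mm, origin under its centre, lying near the board's front edge; a bystander.
- terminal: Loose green terminal block, 30 x 18 x 15 mm, origin under its centre; a bystander.
- tweezers: Loose steel tweezers, 130 x 13 x 9 mm, lying near the board's front edge; a bystander.
- work_board: Fixed grey-topped plywood board 250 x 900 mm (x, y), 52 mm thick, on the bench; the batteries, the stop and the tray are on it. Its top is at z = 52 mm. Origin: centre of its underside.

How it is judged (in metres and radians):
On the way, in this order (a step that is already met when the one before it is completed fails the run):
1. the battery with the cross tag lies flat in the reject tray, let go (x of battery_reject in the frame of reject_tray between -0.04 and 0.04 m and y of battery_reject in the frame of reject_tray between -0.04 and 0.04 m and z of battery_reject in the frame of reject_tray between 0.001 and 0.008 m and angle between battery_reject's own z axis and vertical below 0.1 rad and linear speed of battery_reject below 0.02 m/s and contact force between each of the fingers, the arm and battery_reject below 0.1 N), for 0.2 s.
2. the battery with the disc tag is gripped and pressed against both fences at once (contact force between battery_pass and side_fence above 1 N and contact force between battery_pass and end_fence above 1 N and contact force between the fingers and battery_pass above 2 N and x of battery_pass in the frame of corner_stop between 0 and 0.018 m and y of battery_pass in the frame of corner_stop between 0.005 and 0.021 m and z of battery_pass in the frame of corner_stop between 0.005 and 0.011 m and angle between battery_pass's own z axis and vertical below 0.06 rad and angle between the y axis of battery_pass and the x axis of corner_stop, either way round below 0.05 rad and linear speed of battery_pass below 0.02 m/s), for 0.3 s.
At the end, for the whole second after the job is handed in: Cross battery flat in the tray (0.1 rad), at rest, untouched. Disc battery inside the corner, flat on the plate (3 mm, 0.06 rad), parallel to the side fence within 0.05 rad, over 1 N on each fence, at rest and still gripped (all of step 1 and all of step 2); the arm keeps its last pose, push and grip.
It fails at once if the cross-tag battery is dropped or thrown (moves faster than 0.7 m/s with no finger on it) (contact force between the fingers and battery_reject below 0.1 N and linear speed of battery_reject above 0.7 m/s).
It fails at once if a bystander is moved by more than 30 mm (distance of any of motor, tape_roll, propeller, terminal, tweezers from where it was at the start of the episode above 0.03 m).
It also fails if it takes over 72 s, if anything falls off the work surface, if the arm or the gripper's body presses on something with over 40 N, if the wrist force passes 120 N, or if a joint passes its speed limit or range.

## Working session

There is one attempt and no reset: what is moved stays moved. The work goes in short steps, Python scripts to look and compute and a tool call to move; the robot and the scene stay as the last step left them, time stands still between calls to the robot, and variables do not carry over. Pictures are saved under pics/ and viewed, at most 10 in all, crops included, and the job is handed in when it is done.

Besides the shell and the picture viewer there is one more tool, called after ">>>" as name([rows], argument=value, ...), one row to a line, values as JSON. arm_command: Moves the arm, as the interface text tells. Its arguments: {"type":"object","properties":{"rows":{"type":"array"},"squeeze":{"type":"number"}},"required":["rows"]}

```bash
mkdir -p pics
cat > h.py <<'E'
import numpy as np, cv2
from workcell import env
def pts(fr):
    z=fr["z_map"].astype(float); f=200/np.tan(np.radians(fr["fov_y"]/2))
    v,u=np.mgrid[:400,:640]
    c=np.stack([(u-fr["cx"])/f*z,(v-fr["cy"])/f*z,z],-1)
    return (c-np.array(fr["t"]))@np.array(fr["R"])   # R^T (c-t)
E
python3 - <<'E'
from h import *
import pickle
s=env.state(); print(s)
for n in("top","scene"):
    fr=env.grab_frame(n); pickle.dump(fr,open(n+".pkl","wb")); cv2.imwrite(f"pics/{n}.png",fr["img"]); print(n,fr["fov_y"],fr["cx"],fr["cy"],fr["R"],fr["t"])
E
```

```text
{'time_s': 0.0, 'qpos': array([ 7.07600079e+01,  1.83505399e+01,  8.97057170e+01, -6.23450252e-05,
        7.20432263e+01, -1.14197937e+00]), 'qvel': array([-0.04490674, -0.09450023,  0.06695622,  0.00510104, -0.08318936,
        0.01565957]), 'effort': array([ 1.21101497e-03, -4.12466955e+01, -2.31978214e+01,  7.27956416e-02,
        4.56902571e-02, -1.53165079e-04]), 'ee_pos': array([178.40146202, 546.04765577, 184.53602795]), 'ee_rot': array([-1.79900535e+02, -1.92343188e-03,  1.61902005e+02]), 'force': array([ 0.29102927, -0.74614272,  0.13756287]), 'torque': array([0.00997592, 0.04990652, 0.06532697]), 'gripper_force': 0.0, 'gripper_width': 91.23523280211585}
top 47.52872558406677 316.6778434289067 201.31310086088678 [[-0.00293243 -0.99988235 -0.01505629]
 [-0.99533826  0.00436989 -0.09634656]
 [ 0.09640102  0.01470358 -0.99523397]] [   9.95484291  488.31960046 1094.23344772]
scene 46.69004319678299 326.0316059829744 196.67528988954194 [[ 0.56192399 -0.82715384  0.00761332]
 [-0.64359806 -0.44297082 -0.62414613]
 [ 0.51963735  0.34582277 -0.78127053]] [-277.20793254  354.41026259  932.41442506]
```

View pics/top.png

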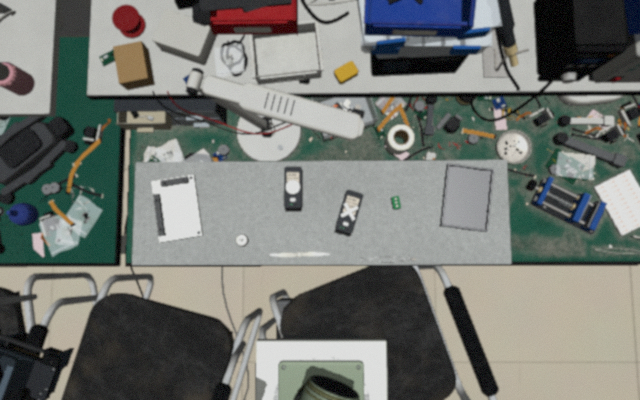

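View pics/scene.png

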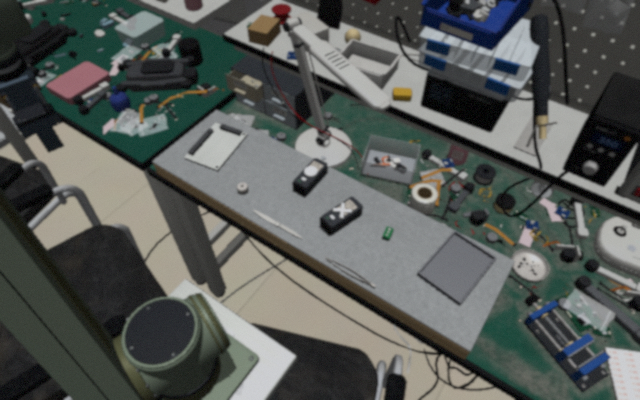

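The top view shows the stop at (177,209), disc battery at (293,188), cross battery at (349,212), tray at (467,198), motor at (242,240), terminal at (396,202), and propeller and tweezers along the front edge. A lamp arm hangs behind at (300,110).

```bash
cat > m.py <<'E'
from h import *
import pickle
fr=pickle.load(open("top.pkl","rb")); P=pts(fr); f=200/np.tan(np.radians(fr["fov_y"]/2)); img=fr["img"]
def cast(uv,z):
    uv=np.asarray(uv,float).reshape(-1,2)
    d=np.c_[(uv[:,0]-fr["cx"])/f,(uv[:,1]-fr["cy"])/f,np.ones(len(uv))]@np.array(fr["R"])
    c=-np.array(fr["t"])@np.array(fr["R"]); return c+d*((z-c[2])/d[:,2])[:,None]
g=cv2.cvtColor(img,cv2.COLOR_BGR2GRAY); hsv=cv2.cvtColor(img,cv2.COLOR_BGR2HSV)
def rect(name,mask,box,z):
    m=np.zeros_like(g); x0,y0,x1,y1=box; m[y0:y1,x0:x1]=(mask[y0:y1,x0:x1]*255)
    cs,_=cv2.findContours(m,cv2.RETR_EXTERNAL,cv2.CHAIN_APPROX_NONE); c=max(cs,key=cv2.contourArea)
    p=cast(c,z)[:,:2]; r=cv2.minAreaRect(p.astype(np.float32)); print(name,np.round(r[0],1),np.round(r[1],1),round(r[2],1))
board=P[170:250,210:270,2]; print("board z",np.median(board),board.std())
hm=P[...,2]
for n,b in(("pass",(275,155,312,220)),("rej",(328,180,372,245))):
    rect(n+" dark",(g<95)|(hm>70),b,88); rect(n+" h",hm>72,b,88)
    w=(g>170); rect(n+" tag",w,b,91)
rect("stop white",g>190,(140,165,215,250),60); rect("stop all",(g>190)|(g<110),(140,165,215,250),60); rect("fence",(g<100),(140,165,215,250),70)
rect("fenceh",hm>65,(140,165,215,250),70)
rect("tray",abs(g.astype(int)-np.median(g[170:250,210:270]))>25,(430,160,505,240),66)
rect("motor",hm>64,(230,228,256,252),77);rect("term",hsv[...,1]>90,(385,190,408,212),67)
rect("prop",g>190,(262,244,335,263),57)
print("lamp z",[np.round(P[r,c]) for r,c in((85,215),(105,290),(125,350),(140,270),(138,400))])
E
python3 m.py
python3 - <<'E'
import cv2
i=cv2.imread("pics/top.png"); a=i[160:255,140:220]; b=i[155:250,270:380]; c=i[155:245,425:505]
r=lambda x:cv2.resize(x,(260,300),interpolation=cv2.INTER_CUBIC)
cv2.imwrite("pics/c.png",cv2.hconcat([r(a),r(b),r(c)]))
E
```

```text
board z 52.064275431459 73.2855006598856
pass dark [512.5  63.4] [ 44.2 100.8] 89.7
pass h [512.5  63.4] [ 44.2 100.8] 89.7
pass tag [524.9  63.2] [30.3 46.9] 89.7
rej dark [456.8 -66.1] [ 41.9 105.1] 73.0
rej h [457.1 -66.2] [ 41.9 104.5] 73.0
rej tag [467.5 -69.9] [31.3 49.1] 72.9
stop white [470.7 344.1] [148.1 103.2] 9.2
stop all [470.7 344.1] [148.1 103.2] 9.2
fence [454.  380.3] [94.  11.7] 9.4
fenceh [453.9 382.7] [99.8 17.3] 8.8
tray [ 492.3 -344.9] [114.1 152.2] 81.9
motor [394.6 182.9] [25.8 25.5] 89.8
term [ 480.5 -178.4] [16.4 26.1] 89.8
prop [361.4  48.7] [139.5  11.7] 89.9
lamp z [array([663., 182., 361.]), array([632.,  51., 341.]), array([601., -58., 318.]), array([643., 125.,  20.]), array([ 651., -203.,    3.])]
```

View pics/c.png

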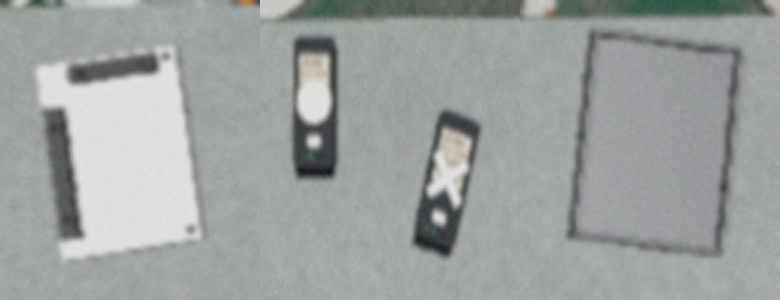

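The crops confirm it: stop with its long fence left and end fence far, the disc battery left, the cross battery right, and an empty tray.

```bash
cat > d.py <<'E'
from h import *
import sys
x,y,z,yaw=map(float,sys.argv[1:5]); s=env.state(); p=s["ee_pos"]; w=s["ee_rot"][2]; a=np.radians(w)
dx,dy,dz=x-p[0],y-p[1],z-p[2]
print("now",np.round(p,1),np.round(s["ee_rot"],2),"t",s["time_s"],"F",np.round(s["force"],2),"g",round(s["gripper_width"],1),round(s["gripper_force"],1))
print("delta",np.round([dx*np.cos(a)+dy*np.sin(a),dx*np.sin(a)-dy*np.cos(a),-dz],1),"roll",round(-((yaw-w+180)%360-180)/5,2))
E
python3 d.py 457 -66 150 163
```

```text
now [178.4 546.1 184.6] [-179.91   -0.    161.91] t 0.1 F [0.12 0.21 0.24] g 91.2 0.0
delta [-454.9 -495.3   34.6] roll -0.22
```

>>> arm_command([
  {"delta_pos": [-91,-99,5],"roll": 0,"jaw": 100},
  {"delta_pos": [-182,-198,10],"roll": 0,"jaw": 100},
  {"delta_pos": [-455,-495,20],"roll": -0.2,"jaw": 100},
  {"delta_pos": [-455,-495,20],"roll": -0.2,"jaw": 100},
  {"delta_pos": [-455,-495,20],"roll": -0.2,"jaw": 100},
  {"delta_pos": [-455,-495,20],"roll": -0.2,"jaw": 100},
  {"delta_pos": [-455,-495,20],"roll": -0.2,"jaw": 100},
  {"delta_pos": [-455,-495,20],"roll": -0.2,"jaw": 100},
  {"delta_pos": [-455,-495,20],"roll": -0.2,"jaw": 100},
  {"delta_pos": [-455,-495,20],"roll": -0.2,"jaw": 100},
  {"delta_pos": [-455,-495,20],"roll": -0.2,"jaw": 100},
  {"delta_pos": [-455,-495,20],"roll": -0.2,"jaw": 100},
  {"delta_pos": [-455,-495,20],"roll": -0.2,"jaw": 100},
  {"delta_pos": [-455,-495,20],"roll": -0.2,"jaw": 100},
  {"delta_pos": [-455,-495,20],"roll": -0.2,"jaw": 100},
  {"delta_pos": [-455,-495,20],"roll": -0.2,"jaw": 100},
  {"delta_pos": [-455,-495,20],"roll": -0.2,"jaw": 100},
  {"delta_pos": [-455,-495,20],"roll": -0.2,"jaw": 100},
  {"delta_pos": [-455,-495,35],"roll": -0.2,"jaw": 100},
  {"delta_pos": [-455,-495,35],"roll": -0.2,"jaw": 100},
])

```text
time_s: 1.77
ee_pos: [454.9, -63.9, 148.3]
ee_rot: [180.0, -0.3, 162.9]
force: [-1.3, 0.8, 0.5]
gripper_width: 91.1
gripper_force: 0.0
```

```bash
python3 d.py 457 -66 67 163
python3 - <<'E'
from h import *
fr=env.grab_frame("wrist"); cv2.imwrite("pics/w1.png",fr["img"]); print(fr["fov_y"],fr["cx"],fr["cy"],np.round(fr["T_tool_cam"],3))
E
```

```text
now [454.9 -63.9 148.3] [180.    -0.31 162.93] t 1.7667 F [-1.28  0.79  0.47] g 91.1 0.0
delta [-2.6 -1.4 81.3] roll -0.01
65.70646984690485 321.20371700245096 204.2744715551054 [[ 0.00000e+00 -9.57000e-01 -2.90000e-01  8.28730e+01]
 [ 1.00000e+00  0.00000e+00  0.00000e+00 -1.03000e-01]
 [-0.00000e+00 -2.90000e-01  9.57000e-01 -1.99732e+02]
 [ 0.00000e+00  0.00000e+00  0.00000e+00  1.00000e+00]]
```

View pics/w1.png

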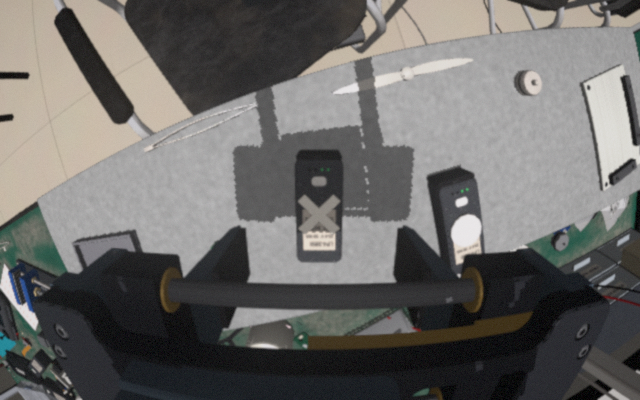

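The wrist view shows the cross battery at (319,205), centred and aligned between the open fingers.

>>> arm_command([
  {"delta_pos": [-2,-1,20],"roll": 0,"jaw": 100},
  {"delta_pos": [-2,-1,45],"roll": 0,"jaw": 100},
  {"delta_pos": [-2,-1,65],"roll": 0,"jaw": 100},
  {"delta_pos": [-2,-1,76],"roll": 0,"jaw": 100},
  {"delta_pos": [-2,-1,81],"roll": 0,"jaw": 100},
  {"delta_pos": [-2,-1,81],"roll": 0,"jaw": 100},
  {"delta_pos": [-2,-1,81],"roll": 0,"jaw": 40},
  {"delta_pos": [-2,-1,81],"roll": 0,"jaw": 20},
  {"delta_pos": [-2,-1,81],"roll": 0,"jaw": 20},
  {"delta_pos": [-2,-1,81],"roll": 0,"jaw": 20},
  {"delta_pos": [-2,-1,81],"roll": 0,"jaw": 20},
  {"delta_pos": [-2,-1,81],"roll": 0,"jaw": 20},
  {"delta_pos": [-2,-1,81],"roll": 0,"jaw": 20},
  {"delta_pos": [-2,-1,81],"roll": 0,"jaw": 20},
  {"delta_pos": [-2,-1,81],"roll": 0,"jaw": 20},
  {"delta_pos": [-2,-1,81],"roll": 0,"jaw": 20},
], squeeze=30)

```text
time_s: 3.15
ee_pos: [458.9, -66.8, 69.3]
ee_rot: [180.0, -0.0, 162.9]
force: [0.2, 0.7, 0.5]
gripper_width: 27.0
gripper_force: 0.0
```

```bash
python3 d.py 492 -345 110 172
```

```text
now [458.9 -66.8  69.3] [ 1.800e+02 -1.000e-02  1.629e+02] t 3.15 F [0.17 0.66 0.52] g 27.0 0.0
delta [-113.4 -256.2  -40.7] roll -1.82
```

Run:
```python
from h import *
fr=env.grab_frame("wrist"); cv2.imwrite("pics/w2.png",fr["img"]); s=env.state(); print(s["gripper_width"],s["gripper_force"],s["force"],s["ee_pos"])
```

```text
23.519997994895792 0.0 [ 0.73911846  0.76907201 -0.25809865] [458.97784805 -66.80870445  69.30682518]
```

View pics/w2.png

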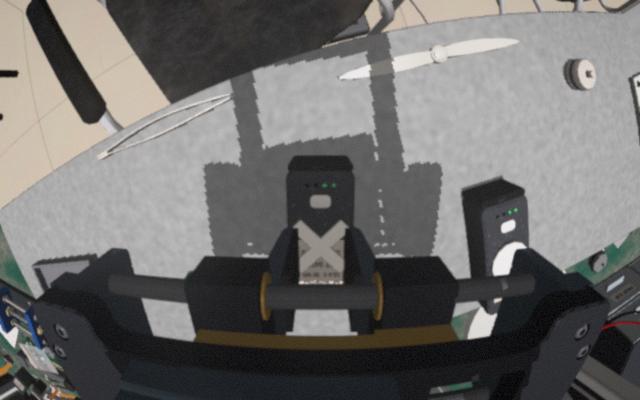

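The wrist view shows the fingers at cols 298–347 closed further than the battery's 42 mm, with the battery still lying at (320,220). The fingers may be above it, so I'll check with the depth map.

```bash
cat >> h.py <<'E'
def wpts(fr):
    z=fr["z_map"].astype(float); f=200/np.tan(np.radians(fr["fov_y"]/2))
    v,u=np.mgrid[:400,:640]; x=u-fr["cx"]; y=v-fr["cy"]; r=np.hypot(x,y)+1e-9; th=r/f; k=np.tan(th)/r
    c=np.stack([x*k*z,y*k*z,z,np.ones_like(z)],-1); return (c@np.array(fr["T_tool_cam"]).T)[...,:3]
E
python3 - <<'E'
from h import *
import pickle
fr=env.grab_frame("wrist"); P=wpts(fr); pickle.dump(fr,open("w2.pkl","wb"))
for v,u in((190,310),(205,345),(210,300),(240,320),(270,320),(200,230),(120,300),(240,283),(260,283),(260,362),(310,285),(245,292),(265,300),(270,340),(275,350)): print(v,u,np.round(P[v,u],1),fr["img"][v,u])
s=env.state();print(s["gripper_width"],s["ee_pos"])
E
```

```text
190 310 [ 37.2  -6.8 -19.3] [52 48 49]
205 345 [ 27.8  14.5 -19.5] [46 44 44]
210 300 [ 24.1 -13.2 -17.9] [47 46 47]
240 320 [  5.6  -0.8 -21.8] [137 141 147]
270 320 [-17.1  -0.8 -19.6] [106 114 122]
200 230 [ 20.8 -68.2  16.1] [94 94 95]
120 300 [ 78.2 -14.7  16.9] [175 173 175]
240 283 [ 17.8 -20.2 -50.1] [47 45 43]
260 283 [ 18.6 -17.4 -74.7] [45 41 38]
260 362 [ 18.5  18.5 -74.6] [48 43 41]
310 285 [  4.3 -15.3 -93.5] [40 35 34]
245 292 [ 18.2 -14.8 -57.3] [38 35 32]
265 300 [  0.6 -11.9 -45.8] [22 25 24]
270 340 [-15.4  12.2 -22.8] [ 96 101 103]
275 350 [ 16.4  12.2 -84.4] [36 35 36]
20.07767058875375 [458.96424017 -66.81749333  69.29104378]
```

Run:
```python
from h import *
import pickle
fr=pickle.load(open("w2.pkl","rb")); P=wpts(fr)
for u in (276,280,284,288,292,296,300,304,338,344,350,356,362):
    print(u,[tuple(np.round(P[v,u]).astype(int)) for v in range(216,262,5)])
i=fr["img"][190:300,250:390]; cv2.imwrite("pics/w2c.png",cv2.resize(i,(700,550),interpolation=cv2.INTER_CUBIC))
```

```text
276 [(np.int64(8), np.int64(-34), np.int64(17)), (np.int64(4), np.int64(-34), np.int64(16)), (np.int64(0), np.int64(-34), np.int64(17)), (np.int64(-4), np.int64(-34), np.int64(17)), (np.int64(-8), np.int64(-34), np.int64(16)), (np.int64(-12), np.int64(-35), np.int64(17)), (np.int64(-17), np.int64(-35), np.int64(17)), (np.int64(18), np.int64(-22), np.int64(-64)), (np.int64(19), np.int64(-21), np.int64(-71)), (np.int64(18), np.int64(-21), np.int64(-75))]
280 [(np.int64(8), np.int64(-31), np.int64(17)), (np.int64(4), np.int64(-31), np.int64(17)), (np.int64(0), np.int64(-31), np.int64(17)), (np.int64(-4), np.int64(-31), np.int64(17)), (np.int64(-8), np.int64(-31), np.int64(16)), (np.int64(18), np.int64(-22), np.int64(-52)), (np.int64(18), np.int64(-21), np.int64(-58)), (np.int64(19), np.int64(-20), np.int64(-66)), (np.int64(18), np.int64(-20), np.int64(-69)), (np.int64(18), np.int64(-19), np.int64(-75))]
284 [(np.int64(8), np.int64(-28), np.int64(17)), (np.int64(4), np.int64(-28), np.int64(17)), (np.int64(0), np.int64(-28), np.int64(17)), (np.int64(-4), np.int64(-28), np.int64(16)), (np.
[... 4147 characters left out ...]
p.int64(19), np.int64(-45)), (np.int64(18), np.int64(18), np.int64(-53)), (np.int64(18), np.int64(17), np.int64(-59)), (np.int64(18), np.int64(17), np.int64(-64)), (np.int64(18), np.int64(16), np.int64(-70)), (np.int64(18), np.int64(16), np.int64(-75))]
362 [(np.int64(8), np.int64(30), np.int64(17)), (np.int64(4), np.int64(31), np.int64(18)), (np.int64(0), np.int64(31), np.int64(17)), (np.int64(-4), np.int64(31), np.int64(17)), (np.int64(-8), np.int64(31), np.int64(16)), (np.int64(18), np.int64(21), np.int64(-53)), (np.int64(18), np.int64(20), np.int64(-59)), (np.int64(18), np.int64(20), np.int64(-65)), (np.int64(18), np.int64(19), np.int64(-69)), (np.int64(18), np.int64(18), np.int64(-75))]
```

View pics/w2c.png

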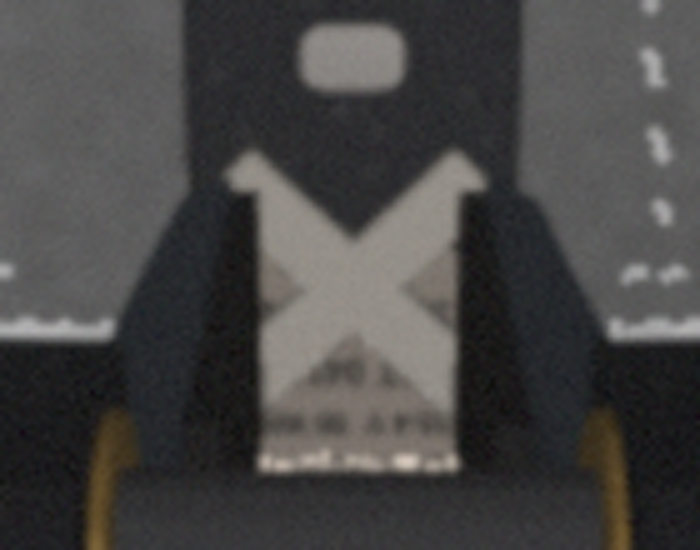

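The crop shows the fingertips (around (290,229) in the full frame) hovering above the battery top. They end about 28 mm short of the nominal TCP. I'll open and measure the tips again before descending.

>>> arm_command([
  {"delta_pos": [0,0,0],"roll": 0,"jaw": 75},
  {"delta_pos": [0,0,0],"roll": 0,"jaw": 75},
  {"delta_pos": [0,0,0],"roll": 0,"jaw": 75},
  {"delta_pos": [0,0,0],"roll": 0,"jaw": 75},
  {"delta_pos": [0,0,0],"roll": 0,"jaw": 75},
  {"delta_pos": [0,0,0],"roll": 0,"jaw": 75},
  {"delta_pos": [0,0,0],"roll": 0,"jaw": 75},
  {"delta_pos": [0,0,0],"roll": 0,"jaw": 75},
])

```text
time_s: 3.92
ee_pos: [459.0, -66.8, 69.3]
ee_rot: [180.0, 0.0, 162.9]
force: [0.1, -0.5, 0.8]
gripper_width: 67.7
gripper_force: 0.0
```

```bash
cat > tip.py <<'E'
from h import *
import sys
s=env.state(); print(np.round(s["ee_pos"],1),np.round(s["ee_rot"],2),round(s["gripper_width"],1),"F",np.round(s["force"],1),"t",s["time_s"])
fr=env.grab_frame("wrist"); cv2.imwrite("pics/tip.png",fr["img"]); P=wpts(fr)
x,y,z=P[...,0],P[...,1],P[...,2]
h=s["gripper_width"]/2
m=(abs(x)<21)&(abs(y)<h+25)&(abs(y)>h-3)&(z>-80)&(fr["z_map"]>0)
m[300:]=0
for sg in(-1,1):
    for ww in range(0,20,4):
        q=m&(y*sg>h+ww-2)&(y*sg<h+ww+2); a=z[q]; hist=np.histogram(a,bins=range(-60,30,6)); print(sg,ww,hist[0])
print(hist[1])
E
python3 tip.py
```

```text
[459.  -66.8  69.3] [179.99   0.   162.91] 67.7 F [ 0.1 -0.5  0.8] t 3.9167
-1 0 [106 105 115 118  99  17   0   0   0   0   0   0 263   9]
-1 4 [ 47  38  36  34  31   3   0   0   0   0   0   0 262  10]
-1 8 [ 32  32  23  18   8   0   0   0   0   0   0   0 230  18]
-1 12 [  4   0   1   0   0   0   0   0   0   0   0   0 142   7]
-1 16 [  0   0   0   0   0   0   0   0   0   0   0   0 127   7]
1 0 [114 109 109 116 103  29   0   0   0   0   0   0 261  12]
1 4 [ 47  39  35  32  31   4   0   0   0   0   0   0 257   8]
1 8 [ 31  30  25  15   8   0   0   0   0   0   0   0 231  12]
1 12 [  3   2   0   0   0   0   0   0   0   0   0   0 136   3]
1 16 [  0   0   0   0   0   0   0   0   0   0   0   0 128   7]
[-60 -54 -48 -42 -36 -30 -24 -18 -12  -6   0   6  12  18  24]
```

>>> arm_command([
  {"delta_pos": [-1,0,8],"roll": 0,"jaw": 75},
  {"delta_pos": [-1,0,16],"roll": 0,"jaw": 75},
  {"delta_pos": [-1,0,23],"roll": 0,"jaw": 75},
  {"delta_pos": [-1,0,28],"roll": 0,"jaw": 75},
  {"delta_pos": [-1,0,31],"roll": 0,"jaw": 75},
  {"delta_pos": [-1,0,31],"roll": 0,"jaw": 75},
  {"delta_pos": [-1,0,31],"roll": 0,"jaw": 75},
])

```text
time_s: 4.55
ee_pos: [459.8, -67.1, 38.1]
ee_rot: [180.0, -0.0, 162.9]
force: [-0.2, 0.2, 0.4]
gripper_width: 68.4
gripper_force: 0.0
```

```bash
python3 tip.py
```

```text
[459.8 -67.1  38.1] [ 1.800e+02 -3.000e-02  1.629e+02] 68.4 F [-0.2  0.2  0.4] t 4.55
-1 0 [105 112 112 119  94  24   0 345   0   0   0   0   0   0]
-1 4 [ 44  39  36  35  31   3   0 157   0   0   0   0   0   0]
-1 8 [26 29 25 20  7  0  0 79  0  0  0  0  0  0]
-1 12 [ 6  1  0  0  0  0  0 87  0  0  0  0  0  0]
-1 16 [  0   0   0   0   0   0   0 116   0   0   0   0   0   0]
1 0 [107 109 109 120 105  20   0 343   0   0   0   0   0   0]
1 4 [ 45  37  37  37  33   6   0 158   0   0   0   0   0   0]
1 8 [32 31 24 16  3  0  0 72  0  0  0  0  0  0]
1 12 [ 1  1  0  0  0  0  0 91  0  0  0  0  0  0]
1 16 [  0   0   0   0   0   0   0 115   0   0   0   0   0   0]
[-60 -54 -48 -42 -36 -30 -24 -18 -12  -6   0   6  12  18  24]
```

>>> arm_command([
  {"delta_pos": [0,0,0],"roll": 0,"jaw": 30},
  {"delta_pos": [0,0,0],"roll": 0,"jaw": 30},
  {"delta_pos": [0,0,0],"roll": 0,"jaw": 30},
  {"delta_pos": [0,0,0],"roll": 0,"jaw": 30},
  {"delta_pos": [0,0,0],"roll": 0,"jaw": 30},
  {"delta_pos": [0,0,0],"roll": 0,"jaw": 30},
  {"delta_pos": [0,0,0],"roll": 0,"jaw": 30},
  {"delta_pos": [0,0,0],"roll": 0,"jaw": 30},
], squeeze=30)

```text
time_s: 5.27
ee_pos: [460.0, -67.2, 38.5]
ee_rot: [-180.0, 0.0, 162.9]
force: [-1.1, -0.6, 2.0]
gripper_width: 41.8
gripper_force: 30.0
```

```bash
python3 d.py 494 -346 80 172
```

```text
now [460.  -67.2  38.5] [-1.7999e+02  1.0000e-02  1.6292e+02] t 5.2667 F [-1.07 -0.62  2.03] g 41.8 30.0
delta [-114.4 -256.5  -41.5] roll -1.82
```

Gripped at 41.8 mm with 30 N. Next I lift and carry it to above the tray.

>>> arm_command([
  {"delta_pos": [0,0,-8],"roll": 0,"jaw": 30},
  {"delta_pos": [0,0,-20],"roll": 0,"jaw": 30},
  {"delta_pos": [0,0,-34],"roll": 0,"jaw": 30},
  {"delta_pos": [-4,-10,-41],"roll": -0.1,"jaw": 30},
  {"delta_pos": [-13,-30,-41],"roll": -0.2,"jaw": 30},
  {"delta_pos": [-26,-58,-41],"roll": -0.4,"jaw": 30},
  {"delta_pos": [-39,-87,-41],"roll": -0.6,"jaw": 30},
  {"delta_pos": [-52,-116,-41],"roll": -0.8,"jaw": 30},
  {"delta_pos": [-65,-145,-41],"roll": -1.0,"jaw": 30},
  {"delta_pos": [-77,-173,-41],"roll": -1.2,"jaw": 30},
  {"delta_pos": [-90,-202,-41],"roll": -1.4,"jaw": 30},
  {"delta_pos": [-101,-228,-41],"roll": -1.6,"jaw": 30},
  {"delta_pos": [-110,-246,-41],"roll": -1.8,"jaw": 30},
  {"delta_pos": [-114,-256,-41],"roll": -1.8,"jaw": 30},
  {"delta_pos": [-114,-256,-41],"roll": -1.8,"jaw": 30},
  {"delta_pos": [-114,-256,-41],"roll": -1.8,"jaw": 30},
  {"delta_pos": [-114,-256,-41],"roll": -1.8,"jaw": 30},
])

```text
time_s: 6.68
ee_pos: [493.1, -343.5, 79.0]
ee_rot: [179.9, -0.1, 171.9]
force: [-0.1, 0.2, -2.9]
gripper_width: 42.0
gripper_force: 30.0
```

```bash
python3 d.py 494 -346 44 172
```

```text
now [ 493.1 -343.5   79. ] [ 1.7990e+02 -9.0000e-02  1.7192e+02] t 6.6833 F [-0.06  0.24 -2.94] g 42.0 30.0
delta [-1.3 -2.3 35. ] roll -0.02
```

>>> arm_command([
  {"delta_pos": [-1,-1,8],"roll": 0,"jaw": 30},
  {"delta_pos": [-1,-2,17],"roll": 0,"jaw": 30},
  {"delta_pos": [-1,-2,25],"roll": 0,"jaw": 30},
  {"delta_pos": [-1,-2,31],"roll": 0,"jaw": 30},
  {"delta_pos": [-1,-2,34],"roll": 0,"jaw": 30},
  {"delta_pos": [-1,-2,36],"roll": 0,"jaw": 30},
  {"delta_pos": [-1,-2,36.5],"roll": 0,"jaw": 30},
  {"delta_pos": [-1,-2,36.5],"roll": 0,"jaw": 30},
  {"delta_pos": [-1,-2,36.5],"roll": 0,"jaw": 30},
])

```text
time_s: 7.43
ee_pos: [494.6, -347.6, 43.0]
ee_rot: [-180.0, 0.0, 171.9]
force: [-0.1, 0.7, -3.2]
gripper_width: 41.7
gripper_force: 30.0
```

>>> arm_command([
  {"delta_pos": [0,0,0.5],"roll": 0,"jaw": 30},
  {"delta_pos": [0,0,1],"roll": 0,"jaw": 30},
  {"delta_pos": [0,0,1],"roll": 0,"jaw": 30},
  {"delta_pos": [0,0,1],"roll": 0,"jaw": 30},
])

```text
time_s: 7.77
ee_pos: [494.7, -347.7, 42.6]
ee_rot: [-180.0, 0.1, 171.9]
force: [-0.3, -0.7, 3.1]
gripper_width: 41.4
gripper_force: 30.0
```

Now seated on the tray floor, so release and lift.

>>> arm_command([
  {"delta_pos": [0,0,0],"roll": 0,"jaw": 55},
  {"delta_pos": [0,0,0],"roll": 0,"jaw": 70},
  {"delta_pos": [0,0,0],"roll": 0,"jaw": 70},
  {"delta_pos": [0,0,0],"roll": 0,"jaw": 70},
  {"delta_pos": [0,0,0],"roll": 0,"jaw": 70},
  {"delta_pos": [0,0,-10],"roll": 0,"jaw": 70},
  {"delta_pos": [0,0,-25],"roll": 0,"jaw": 70},
  {"delta_pos": [0,0,-45],"roll": 0,"jaw": 70},
  {"delta_pos": [0,0,-75],"roll": 0,"jaw": 70},
  {"delta_pos": [0,0,-80],"roll": 0,"jaw": 70},
  {"delta_pos": [0,0,-80],"roll": 0,"jaw": 70},
])

```text
time_s: 8.68
ee_pos: [495.9, -348.6, 124.9]
ee_rot: [-179.8, 0.3, 171.9]
force: [-0.2, 0.3, 0.1]
gripper_width: 64.2
gripper_force: 0.0
```

```bash
python3 d.py 512.5 63.4 120 179.7
python3 - <<'E'
from h import *
import pickle
fr=env.grab_frame("wrist"); cv2.imwrite("pics/w3.png",fr["img"])
P=wpts(fr); b=P[170:200,310:330]; print(np.round(np.median(b.reshape(-1,3),0),1))
E
```

```text
now [ 495.9 -348.6  124.9] [-179.83    0.32  171.91] t 8.6833 F [-0.19  0.27  0.08] g 64.2 0.0
delta [ 41.6 410.2   4.9] roll -1.56
[28.5 -0.9 32.1]
```

View pics/w3.png

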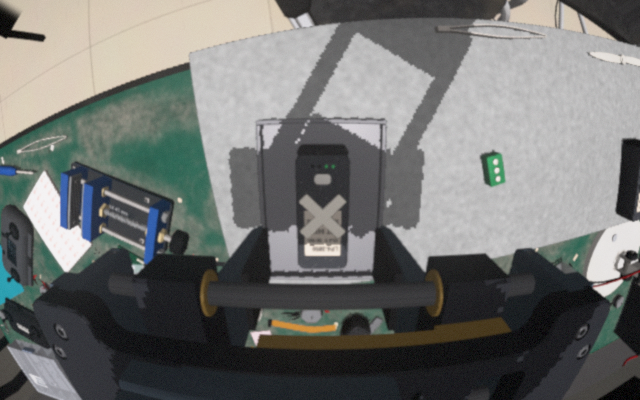

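The cross battery lies flat inside the tray at (322,205), free of the fingers.

>>> arm_command([
  {"delta_pos": [4,20,0],"roll": -0.1,"jaw": 75},
  {"delta_pos": [8,55,0],"roll": -0.3,"jaw": 75},
  {"delta_pos": [20,95,0],"roll": -0.4,"jaw": 75},
  {"delta_pos": [30,135,0],"roll": -0.6,"jaw": 75},
  {"delta_pos": [40,175,0],"roll": -0.7,"jaw": 75},
  {"delta_pos": [45,215,0],"roll": -0.9,"jaw": 75},
  {"delta_pos": [50,255,0],"roll": -1.0,"jaw": 75},
  {"delta_pos": [50,295,0],"roll": -1.2,"jaw": 75},
  {"delta_pos": [50,335,0],"roll": -1.4,"jaw": 75},
  {"delta_pos": [47,370,0],"roll": -1.5,"jaw": 75},
  {"delta_pos": [44,398,0],"roll": -1.6,"jaw": 75},
  {"delta_pos": [42,410,0],"roll": -1.6,"jaw": 75},
  {"delta_pos": [42,410,5],"roll": -1.6,"jaw": 75},
  {"delta_pos": [42,410,5],"roll": -1.6,"jaw": 75},
  {"delta_pos": [42,410,5],"roll": -1.6,"jaw": 75},
])

```text
time_s: 9.98
ee_pos: [509.3, 63.1, 115.7]
ee_rot: [-179.9, -0.2, 179.9]
force: [-0.5, 0.7, 0.5]
gripper_width: 68.4
gripper_force: 0.0
```

```bash
python3 d.py 512.5 63.4 38 179.7
python3 - <<'E'
from h import *
fr=env.grab_frame("wrist"); P=wpts(fr); s=env.state()
z=s["ee_pos"][2]-P[...,2]; m=((z>80)&(z<93)&(abs(P[...,1])<35)&(abs(P[...,0])<70)); m[270:]=0
q=P[m][:,:2]; print(m.sum(),cv2.minAreaRect(q.astype(np.float32)),np.percentile(q,[1,50,99],axis=0))
E
```

```text
now [509.3  63.1 115.7] [-1.7995e+02 -1.7000e-01  1.7986e+02] t 9.9833 F [-0.47  0.72  0.53] g 68.4 0.0
delta [-3.2  0.3 77.7] roll 0.03
5496 ((1.8996353149414062, 0.29334449768066406), (90.2969741821289, 42.23683547973633), 0.4145839810371399) [[-41.3705712  -20.07705441]
 [  8.37545145   0.70422172]
 [ 46.5315627   20.75744799]]
```

>>> arm_command([
  {"delta_pos": [-2,0,15],"roll": 0,"jaw": 75},
  {"delta_pos": [-2,0,35],"roll": 0,"jaw": 75},
  {"delta_pos": [-2,0,52],"roll": 0,"jaw": 75},
  {"delta_pos": [-2,0,65],"roll": 0,"jaw": 75},
  {"delta_pos": [-2,0,74],"roll": 0,"jaw": 75},
  {"delta_pos": [-2,0,78],"roll": 0,"jaw": 75},
  {"delta_pos": [-2,0,78],"roll": 0,"jaw": 75},
  {"delta_pos": [-2,0,78],"roll": 0,"jaw": 75},
  {"delta_pos": [-2,0,78],"roll": 0,"jaw": 30},
  {"delta_pos": [-2,0,78],"roll": 0,"jaw": 30},
  {"delta_pos": [-2,0,78],"roll": 0,"jaw": 30},
  {"delta_pos": [-2,0,78],"roll": 0,"jaw": 30},
  {"delta_pos": [-2,0,78],"roll": 0,"jaw": 30},
  {"delta_pos": [-2,0,78],"roll": 0,"jaw": 30},
  {"delta_pos": [-2,0,78],"roll": 0,"jaw": 30},
  {"delta_pos": [-2,0,78],"roll": 0,"jaw": 30},
], squeeze=40)

```text
time_s: 11.37
ee_pos: [512.7, 64.3, 39.3]
ee_rot: [-180.0, 0.0, 179.9]
force: [-1.5, -0.8, 4.3]
gripper_width: 41.5
gripper_force: 40.0
```

```bash
python3 - <<'E'
import numpy as np
a=np.radians(9.2); R=np.array([[np.cos(a),-np.sin(a)],[np.sin(a),np.cos(a)]])
o=np.array([470.7,344.1])
for l in((5,13),(-12,3)): print(l,o+R@np.array(l))
E
python3 d.py 457.5 345 85 189.2;python3 d.py 457.5 345 44 189.2
```

```text
(5, 13) [473.55722589 357.73217738]
(-12, 3) [458.37472126 345.14283454]
now [512.7  64.3  39.3] [-1.7999e+02  4.0000e-02  1.7992e+02] t 11.3667 F [-1.47 -0.85  4.31] g 41.5 40.0
delta [ 55.6 280.6 -45.7] roll -1.86
now [512.7  64.3  39.3] [-1.7999e+02  4.0000e-02  1.7992e+02] t 11.3667 F [-1.47 -0.85  4.31] g 41.5 40.0
delta [ 55.6 280.6  -4.7] roll -1.86
```

Disc battery gripped. Next: lift and carry it to a pre-corner point 17 mm / 10 mm clear of the fences.

>>> arm_command([
  {"delta_pos": [0,0,-8],"roll": 0,"jaw": 30},
  {"delta_pos": [2,0,-20],"roll": 0,"jaw": 30},
  {"delta_pos": [4,2,-36],"roll": 0,"jaw": 30},
  {"delta_pos": [6,12,-46],"roll": 0,"jaw": 30},
  {"delta_pos": [10,32,-46],"roll": -0.2,"jaw": 30},
  {"delta_pos": [15,60,-46],"roll": -0.4,"jaw": 30},
  {"delta_pos": [20,90,-46],"roll": -0.6,"jaw": 30},
  {"delta_pos": [26,120,-46],"roll": -0.8,"jaw": 30},
  {"delta_pos": [31,150,-46],"roll": -1.0,"jaw": 30},
  {"delta_pos": [37,180,-46],"roll": -1.2,"jaw": 30},
  {"delta_pos": [43,210,-46],"roll": -1.4,"jaw": 30},
  {"delta_pos": [48,240,-46],"roll": -1.6,"jaw": 30},
  {"delta_pos": [53,265,-46],"roll": -1.8,"jaw": 30},
  {"delta_pos": [55.5,278,-46],"roll": -1.86,"jaw": 30},
  {"delta_pos": [55.5,280.5,-46],"roll": -1.86,"jaw": 30},
  {"delta_pos": [55.5,280.5,-46],"roll": -1.86,"jaw": 30},
  {"delta_pos": [55.5,280.5,-46],"roll": -1.86,"jaw": 30},
  {"delta_pos": [55.5,280.5,-46],"roll": -1.86,"jaw": 30},
])

```text
time_s: 12.87
ee_pos: [457.5, 343.6, 84.8]
ee_rot: [-180.0, -0.0, -170.9]
force: [1.2, -0.3, -2.4]
gripper_width: 41.6
gripper_force: 40.0
```

```bash
python3 d.py 458 345 49 189.2;  python3 - <<'E'
from h import *
fr=env.grab_frame("wrist"); cv2.imwrite("pics/w4.png",fr["img"])
P=wpts(fr); s=env.state(); z=s["ee_pos"][2]-P[...,2]; a=np.radians(s["ee_rot"][2])
g=cv2.cvtColor(fr["img"],cv2.COLOR_BGR2GRAY)
X=s["ee_pos"][0]+P[...,0]*np.cos(a)+P[...,1]*np.sin(a); Y=s["ee_pos"][1]+P[...,0]*np.sin(a)-P[...,1]*np.cos(a)
m=(z>66)&(z<74)&(abs(P[...,0])<130)&(abs(P[...,1])<90)
mm=(m*255).astype(np.uint8); n,l,st,c=cv2.connectedComponentsWithStats(mm)
for i in range(1,n):
    if st[i,4]>150:
        k=l==i; r=cv2.minAreaRect(np.c_[X[k],Y[k]].astype(np.float32)); print(st[i],np.round(r[0],1),np.round(r[1],1),round(r[2],2))
E
```

```text
now [457.5 343.6  84.8] [-1.7996e+02 -4.0000e-02 -1.7088e+02] t 12.8667 F [ 1.18 -0.35 -2.39] g 41.6 40.0
delta [-0.7  1.3 35.8] roll -0.02
[ 364  164   22   78 1332] [433.5 379.4] [58.8 14.9] 9.17
```

View pics/w4.png

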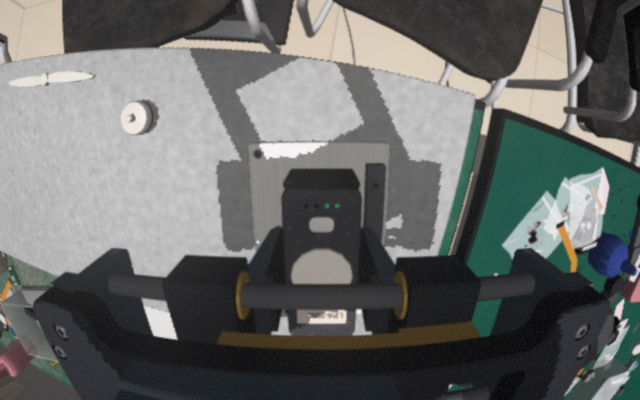

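The wrist view shows the battery at (322,220) held over the plate, parallel to the side fence (right, around (375,200)). The fence measures 9.2° and its position agrees. Now I lower it.

>>> arm_command([
  {"delta_pos": [-0.5,1,8],"roll": 0,"jaw": 30},
  {"delta_pos": [-0.5,1,17],"roll": 0,"jaw": 30},
  {"delta_pos": [-0.5,1,25],"roll": 0,"jaw": 30},
  {"delta_pos": [-0.5,1,31],"roll": 0,"jaw": 30},
  {"delta_pos": [-0.5,1,34],"roll": 0,"jaw": 30},
  {"delta_pos": [-0.5,1,36],"roll": 0,"jaw": 30},
  {"delta_pos": [-0.5,1,36.5],"roll": 0,"jaw": 30},
  {"delta_pos": [-0.5,1,36.5],"roll": 0,"jaw": 30},
  {"delta_pos": [-0.5,1,36.5],"roll": 0,"jaw": 30},
])

```text
time_s: 13.67
ee_pos: [458.0, 346.3, 48.7]
ee_rot: [180.0, 0.0, -170.8]
force: [0.4, -0.4, -3.5]
gripper_width: 41.6
gripper_force: 40.0
```

>>> arm_command([
  {"delta_pos": [0,0,0.5],"roll": 0,"jaw": 30},
  {"delta_pos": [0,0,1],"roll": 0,"jaw": 30},
  {"delta_pos": [0,0,1.3],"roll": 0,"jaw": 30},
  {"delta_pos": [0,0,1.3],"roll": 0,"jaw": 30},
  {"delta_pos": [0,0,1.3],"roll": 0,"jaw": 30},
])

```text
time_s: 14.08
ee_pos: [457.9, 346.2, 47.3]
ee_rot: [180.0, 0.0, -170.8]
force: [-0.6, 0.3, -1.5]
gripper_width: 41.7
gripper_force: 40.0
```

>>> arm_command([
  {"delta_pos": [-3,1,0.2],"roll": 0,"jaw": 30},
  {"delta_pos": [-6,2,0.3],"roll": 0,"jaw": 30},
  {"delta_pos": [-9,4,0.3],"roll": 0,"jaw": 30},
  {"delta_pos": [-12,5,0.3],"roll": 0,"jaw": 30},
  {"delta_pos": [-14,6,0.3],"roll": 0,"jaw": 30},
  {"delta_pos": [-14,6,0.3],"roll": 0,"jaw": 30},
  {"delta_pos": [-14,6,0.3],"roll": 0,"jaw": 30},
])

```text
time_s: 14.67
ee_pos: [470.5, 354.3, 47.3]
ee_rot: [180.0, -0.0, -170.8]
force: [-3.8, -2.1, 5.7]
gripper_width: 41.4
gripper_force: 40.0
```

```bash
cat > f.py <<'E'
from h import *
a=np.radians(9.2); c,n=np.cos(a),np.sin(a)
s=env.state(); p=s["ee_pos"]-[470.7,344.1,0]; F=s["force"]
print("stop xy",round(p[0]*c+p[1]*n,2),round(-p[0]*n+p[1]*c,2),"z",round(s["ee_pos"][2],2),"yaw",np.round(s["ee_rot"],2),"F stop",round(F[0]*c+F[1]*n,2),round(-F[0]*n+F[1]*c,2),round(F[2],2),"tz",np.round(s["torque"],2),"t",s["time_s"])
E
python3 f.py
```

```text
stop xy 1.49 10.13 z 47.29 yaw [ 1.800e+02 -2.000e-02 -1.708e+02] F stop -4.05 -1.52 5.71 tz [-0.34  0.59 -0.06] t 14.6667
```

>>> arm_command([
  {"delta_pos": [0,0,-0.4],"roll": 0,"jaw": 30},
  {"delta_pos": [-1,0,-0.4],"roll": 0,"jaw": 30},
  {"delta_pos": [-2,0,-0.4],"roll": 0,"jaw": 30},
  {"delta_pos": [-3,0,-0.4],"roll": 0,"jaw": 30},
  {"delta_pos": [-3.5,0,-0.4],"roll": 0,"jaw": 30},
  {"delta_pos": [-3.5,0,-0.4],"roll": 0,"jaw": 30},
  {"delta_pos": [-3.5,0,-0.4],"roll": 0,"jaw": 30},
])

```text
time_s: 15.25
ee_pos: [472.3, 354.8, 47.4]
ee_rot: [180.0, -0.2, -170.8]
force: [-9.0, -0.9, 6.8]
gripper_width: 41.5
gripper_force: 40.0
```

```bash
python3 f.py
```

```text
stop xy 3.33 10.28 z 47.37 yaw [ 179.99   -0.2  -170.81] F stop -8.99 0.58 6.79 tz [-0.08  1.17  0.01] t 15.25
```

>>> arm_command([
  {"delta_pos": [0.5,0.5,-0.3],"roll": 0,"jaw": 30},
  {"delta_pos": [0.7,1,-0.5],"roll": 0,"jaw": 30},
  {"delta_pos": [0.7,2,-0.5],"roll": 0,"jaw": 30},
  {"delta_pos": [0.7,3,-0.5],"roll": 0,"jaw": 30},
  {"delta_pos": [0.7,4,-0.5],"roll": 0,"jaw": 30},
  {"delta_pos": [0.7,4,-0.5],"roll": 0,"jaw": 30},
  {"delta_pos": [0.7,4,-0.5],"roll": 0,"jaw": 30},
])

```text
time_s: 15.83
ee_pos: [472.2, 356.0, 47.4]
ee_rot: [-179.7, -0.2, -170.8]
force: [-4.3, -8.3, 5.9]
gripper_width: 41.9
gripper_force: 40.0
```

```bash
python3 f.py
```

```text
stop xy 3.34 11.47 z 47.43 yaw [-1.7974e+02 -1.6000e-01 -1.7079e+02] F stop -5.62 -7.5 5.94 tz [-1.29  0.44 -0.29] t 15.8333
```

>>> arm_command([
  {"delta_pos": [0,0,-0.5],"roll": 0,"jaw": 30},
  {"delta_pos": [0,1,-1],"roll": 0,"jaw": 30},
  {"delta_pos": [0,2,-1],"roll": 0,"jaw": 30},
  {"delta_pos": [0,2,-1],"roll": 0,"jaw": 30},
  {"delta_pos": [0,2,-1],"roll": 0,"jaw": 30},
])

```text
time_s: 16.25
ee_pos: [472.0, 357.1, 47.6]
ee_rot: [-179.6, -0.2, -170.7]
force: [-1.2, -8.0, 1.4]
gripper_width: 41.9
gripper_force: 40.0
```

```bash
python3 f.py
```

```text
stop xy 3.36 12.65 z 47.59 yaw [-179.64   -0.19 -170.73] F stop -2.43 -7.73 1.39 tz [-1.62  0.2  -0.04] t 16.25
```

>>> arm_command([
  {"delta_pos": [-0.3,0.5,0],"roll": 0,"jaw": 30},
  {"delta_pos": [-0.6,1,0],"roll": 0,"jaw": 30},
  {"delta_pos": [-0.9,1,0],"roll": 0,"jaw": 30},
  {"delta_pos": [-0.9,1,0],"roll": 0,"jaw": 30},
  {"delta_pos": [-0.9,1,0],"roll": 0,"jaw": 30},
  {"delta_pos": [-0.9,1,0],"roll": 0,"jaw": 30},
])

```text
time_s: 16.75
ee_pos: [471.9, 357.1, 47.6]
ee_rot: [-179.5, -0.3, -170.7]
force: [-3.0, -11.4, 3.8]
gripper_width: 41.5
gripper_force: 40.0
```

```bash
python3 f.py
```

```text
stop xy 3.3 12.63 z 47.6 yaw [-179.53   -0.3  -170.72] F stop -4.81 -10.79 3.82 tz [-2.09  0.41 -0.03] t 16.75
```

>>> arm_command([
  {"delta_pos": [-0.5,-0.4,-0.3],"roll": 0,"jaw": 30},
  {"delta_pos": [-1,-0.8,-0.3],"roll": 0,"jaw": 30},
  {"delta_pos": [-1.5,-0.8,-0.3],"roll": 0,"jaw": 30},
  {"delta_pos": [-2,-0.8,-0.3],"roll": 0,"jaw": 30},
  {"delta_pos": [-2.3,-0.8,-0.3],"roll": 0,"jaw": 30},
  {"delta_pos": [-2.3,-0.8,-0.3],"roll": 0,"jaw": 30},
  {"delta_pos": [-2.3,-0.8,-0.3],"roll": 0,"jaw": 30},
  {"delta_pos": [-2.3,-0.8,-0.3],"roll": 0,"jaw": 30},
])

```text
time_s: 17.42
ee_pos: [471.8, 357.1, 47.7]
ee_rot: [-179.6, -0.5, -170.7]
force: [-9.1, -8.8, 4.8]
gripper_width: 41.9
gripper_force: 40.0
```

```bash
python3 f.py
```

```text
stop xy 3.19 12.61 z 47.71 yaw [-179.58   -0.55 -170.74] F stop -10.43 -7.18 4.85 tz [-1.72  1.22  0.  ] t 17.4167
```

>>> arm_command([
  {"delta_pos": [-0.5,0.5,-0.3],"roll": 0,"jaw": 30},
  {"delta_pos": [-1,1,-0.5],"roll": 0,"jaw": 30},
  {"delta_pos": [-1.5,1.2,-0.5],"roll": 0,"jaw": 30},
  {"delta_pos": [-2,1.2,-0.5],"roll": 0,"jaw": 30},
  {"delta_pos": [-2,1.2,-0.5],"roll": 0,"jaw": 30},
  {"delta_pos": [-2,1.2,-0.5],"roll": 0,"jaw": 30},
  {"delta_pos": [-2,1.2,-0.5],"roll": 0,"jaw": 30},
  {"delta_pos": [-2,1.2,-0.5],"roll": 0,"jaw": 30},
  {"delta_pos": [-2,1.2,-0.5],"roll": 0,"jaw": 30},
  {"delta_pos": [-2,1.2,-0.5],"roll": 0,"jaw": 30},
], squeeze=50)

```text
time_s: 18.25
ee_pos: [471.8, 357.0, 47.9]
ee_rot: [-179.4, -0.8, -170.7]
force: [-12.7, -12.0, 6.5]
gripper_width: 41.7
gripper_force: 50.0
```

```bash
python3 f.py
python3 - <<'E'
from h import *
fr=env.grab_frame("wrist"); P=wpts(fr); s=env.state(); z=s["ee_pos"][2]-P[...,2]; a=np.radians(s["ee_rot"][2])
cv2.imwrite("pics/w5.png",fr["img"])
x,y=P[...,0],P[...,1]; m=(z>90)&(z<100)&(abs(y)<28)&(x>17)&(x<70); q=np.c_[x[m],y[m],z[m]]
for x0 in range(20,52,5):
    k=q[abs(q[:,0]-x0)<3]; print(x0,len(k),np.round(np.percentile(k[:,1],[2,98]),1) if len(k) else "",np.round(np.median(k[:,2]),1) if len(k) else "")
A=np.c_[q[:,:2],np.ones(len(q))]; print("tilt rad",np.linalg.lstsq(A,q[:,2],rcond=None)[0]); print("near edge",np.percentile(q[:,0],98))
E
```

```text
stop xy 3.13 12.56 z 47.88 yaw [-179.43   -0.8  -170.74] F stop -14.49 -9.84 6.47 tz [-2.17  1.67 -0.01] t 18.25
20 908 [-26.6  26.4] 96.8
25 822 [-19.8  20.1] 97.1
30 885 [-19.6  20.3] 97.0
35 892 [-19.4  20.2] 96.8
40 911 [-19.3  19.9] 96.7
45 947 [-18.7  18.9] 95.6
50 604 [-18.2  18.6] 94.7
tilt rad [-6.26470741e-02 -7.60718664e-04  9.85499068e+01]
near edge 50.09919928722575
```

View pics/w5.png

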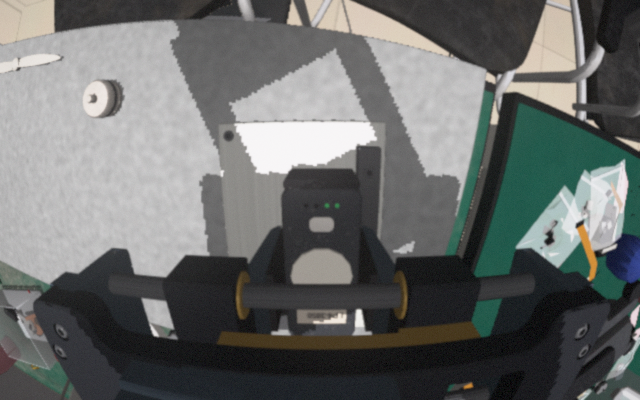

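The wrist view shows the battery at (322,220) flat on the plate, parallel to and bearing on the side fence at (368,200). The end stop is hidden behind the gripper, but motion in that direction is blocked, with about 14 N (end) and 10 N (side) on the tool. Handing in.

```bash
python3 -c "
from workcell import env
print(env.job_done()); print(env.state()['force'])"
```

```text
the job is handed in; nothing more can be done
None
the job is handed in; nothing more can be done
```

I handed the job in, and no verdict came back. At hand-in the cross battery lay flat and released in the reject tray, and the disc battery was still gripped (50 N) and pressed into the corner, with about 14 N of tool force toward the end fence and 10 N toward the side fence. The individual fence contact forces could not be read directly.

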